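# Set up the bench meter on its locking prop leg

### The job

The portable meter was left lying on its back with its prop leg folded away underneath. Turn it over to lie face down on the bench, swing the spring-loaded leg out past its centre until it snaps open against its stop, then take the meter by its carrying handle again and stand it up, leaning back on its base and the open leg, with its display facing the cutting mat. Set it down gently at every step, never letting it drop or fall over, and leave the other things where they are.

Things in the scene. Friction and masses are not known exactly. Their poses are not given: they have to be found in the camera images.
- meter: flat bench meter, grey and black, 160 mm high (base to top) x 130 wide x 48 thick, about 0.8 kg in all (0.65 to 0.95). Origin at the case's centre; z points out of the display, x to the base end it stands on (-x to the top end), y across its width. Starts on its back, display up. Its long back edges are runners 18 mm wide; between them is an open-ended channel 94 wide, 22 deep, for the leg
- handle (a joint): carrying handle, a stiff swivel bail on the sides of the case: 0 = straight out past the top end, +1.57 = square to the case on the display side, -1.57 = square on the back side; stops at -2.0 and 2.0, starts at 1.35 to 1.7. It stays where it is left (0.03 N m friction, enough for its own weight within 40 degrees of upright); the case swings on it when lifted by the bar
- handle_pivot (a point): on the handle's swivel axis (parallel to the meter's y), mid-width and mid-thickness of the case, 148 mm up from the base end
- handle_bar (a point): middle of the handle's grip: a round rubber tube, 16 mm thick, 110 mm long, that turns freely on the handle's bar, so a gripped handle still swings. Parallel to the meter's y, 85 mm from the swivel axis; flat side arms 71 mm either side of the middle
- base_edge (a point): middle of the meter's lower back edge, where the back runners meet the base end (x +80, z -24 mm from the meter's centre); the lower front edge is 48 mm from it along the meter's z
- leg (a joint): prop leg hinge: 0 = folded flat into the back, 1.10 = fully out at its stop (63 degrees). An extension spring holds it at either end; dead centre is at 0.60 (about 0.75 when face down, by its own weight): short of it the leg snaps shut again, past it it snaps open. It takes about 2 N at the foot bar. Standing, the meter's weight presses the leg on its stop
- leg_hinge (a point): middle of the leg's hinge axis (parallel to the meter's y), 114 mm up from the base end, in the back channel 9 mm below the runners' outer faces
- leg_foot (a point): middle of the leg's foot bar: round, rubber sleeve 10 mm thick, 62 mm long, parallel to the meter's y, 104 mm from the hinge. The leg is a U of 7 mm rod, sides 70 mm apart, spring between them within 45 mm of the hinge. Folded, the bar lies 10 mm from the base end, 9 below the runners' faces, 13 over the channel floor. Standing on leg and lower back edge, the meter leans back 36 degrees
- mat: dark cutting mat fixed on the bench, 300 x 210 x 3 mm, origin at the centre of its underside; to the left or to the right of the meter
- band: white C-shaped face-shield band, about 165 mm across and 6 mm thick, lying on the mat; leave alone
- supply: blue power supply box, 110 x 130 mm, 102 mm high, fixed on the bench on the side opposite the mat; origin at the centre of its underside
- screwdriver: screwdriver 170 mm long lying on the bench; leave alone
- rivet_jar: small jar 54 mm across and 75 mm high; leave alone

How it is judged (in metres and radians):
On the way, in this order (a step that is already met when the one before it is completed fails the run):
1. the meter lies face down on the bench (angle between meter's own z axis and vertical above 3 rad and height (world z) of meter below 0.032 m), for 0.2 s.
2. the prop leg is swung out and locked against its stop (value of joint leg above 1.04 rad), for 0.2 s.
At the end, for the whole second after the job is handed in: leg locked open (beyond 1.04 rad); meter at rest on the bench, leaning back 26 to 45 degrees, lower back edge within 12 mm and foot bar within 14 mm of the bench; the mat's centre in front of the display, within 150 mm either side of the meter's centre plane (value of joint leg above 1.04 rad and angle between meter's own x axis and vertical between 2.35 and 2.68 rad and height (world z) of base_edge below 0.012 m and height (world z) of leg_foot below 0.014 m and linear speed of meter below 0.02 m/s and y of mat in the frame of meter between -0.15 and 0.15 m and z of mat in the frame of meter above 0.05 m); the robot touches nothing.
It fails at once if the face-shield band is pushed more than 40 mm from its place (distance of band from where it was at the start of the episode above 0.04 m).
It fails at once if the screwdriver is pushed more than 40 mm from its place (distance of screwdriver from where it was at the start of the episode above 0.04 m).
It fails at once if the rivet jar is pushed more than 40 mm from its place (distance of rivet_jar from where it was at the start of the episode above 0.04 m).
It fails at once if the meter is dropped, or let fall over: it moves faster than 0.8 m/s (linear speed of meter above 0.8 m/s).
It also fails if it takes over 72 s, if anything falls off the work surface, if the arm or the gripper's body presses on something with over 40 N, if the wrist force passes 120 N, or if a joint passes its speed limit or range.

### The arm

A 6-joint arm with a two-finger parallel gripper is mounted at the origin on the work surface. World frame = base frame: x ahead of the robot, y to its left, z up, the work surface at z = 0. Lengths are in mm, angles in rad, forces in N, time in s.
With the tool pointing down it reaches from about 375 to 975 mm from the base axis. Payload 3.8 kg.
Tool frame: the origin (TCP) lies at the very end of the fingers, on their centre line; the grasp point (between the pads) lies 19 mm behind it; z points along the fingers, y is the line along which they close (so a half turn about z gives the same grasp; the last joint's range is limited). The gripper opens to 85 mm and grips with 20 to 120 N. Pads are 22 mm wide; open, the fingers measure 114 mm over their backs; the gripper's body (76 mm by 85 mm) begins 54 mm behind the grasp point. The pads swing forward as they close: fully open they stand 13 mm farther back than shut.
Start: joints at [-1.17, 0.264, 1.604, -0, 1.274, -0.037], TCP at [286.159, -611.335, 231.28] pointing down, gripper open.
Joint ranges: [-2.63, 2.63], [-0.94, 2.18], [0.31, 2.57], [-1.31, 4.45], [0, 2.66], [-2.55, 2.55]. Speed limits (rad/s): [2.57, 2.57, 3.14, 3.14, 3.14, 3.14].

### API

Orientations are given as a 3x3 rotation matrix whose columns are the frame's x, y, z axes.
In Python, from cell import ctrl gives the robot as it stands.
- The arm moves only by the tool play_rows, never from a script. Its argument "motion" is a list that holds one entry, the list of rows, each a list of 6 numbers: the shift along the tool's x, y, z each as a share of 20 cm, from -1 to 1, then the turn, a rotation vector about the tool's x, y, z each as a share of 90 degrees, from -1 to 1. In form: [[[x, y, z, wx, wy, wz], ...]]. A call has 1 to 10 rows; each row is the pose to reach, as a shift and turn from the pose commanded when the call began, along the tool's axes at that moment; what a row does not reach only later rows make up. A row lasts 1/12 s, in which the tool goes at most 41.7 mm and 7.16 degrees, less where a joint would pass 70% of its speed; a pose out of reach is approached as far as the arm can. A call with a number of a shift or a turn outside -1 to 1 is refused whole. A call with a gripper value outside its range is refused whole. "claw" is the gripper command: -1 is shut, 1 is fully open, values between are in proportion, set as the call begins (left out, the last holds). The fingers move at their own pace and stop on an object; "squeeze" is the grip in N (left out, the last holds). Time passes only in rows, so rows that repeat a pose let the fingers close. It gives the time, the measured TCP pose, the force, the opening and the grip force at its end, in the units of the state.
- ctrl.observe(): the state, without advancing time (a new reading comes with each control period).
- ctrl.snapshot(name): name is "scene" or "side" or "wrist"; returns the picture (384x512x3 uint8, red, green, blue); there is no depth.
- ctrl.get_calibration(name): a dict with "vertical_fov" (degrees; the focal length in pixels is half the picture's height over the tangent of half this angle, whatever the lens; pixels are square), "cx", "cy" (the principal point, pixels), "R" (3x3) and "t" (3): a world point X has camera coordinates R X + t; the wrist camera has in their place "mount" (4x4, takes a point from camera to tool coordinates, whose origin is the TCP and whose axes are the flange's). Camera axes: x right, y down, z forward; pixel columns grow to the right and rows downward; lengths in mm; the calibration is good to about 2 mm. A picture is of the moment at which its call begins: read the wrist's pose just before it. get_calibration takes no time and is no camera call.
- ctrl.hand_in(): hands the job in; it is judged then, once.
Trained networks look in the newest picture that a camera, given by its name, has taken for a name from the list of things; names that differ only in an ending like _2 or _b are one class to them, and where a whole thing is asked for, a point or a joint stands for the part that bears it (a point fixed in the world has none). Each returns a list of dicts, best first, with "score" (0 to 1); they miss things now and then, are a little off and sometimes report something else, mostly with a low value. They report only what shows in the picture. A call takes as long as a camera call.
- ctrl.silhouettes(camera, thing): "pixels" (384x512 bool, what is visible of it) and "uv" ([column, row] in pixels, amid what is visible of it).
- ctrl.mark_of(camera, thing): "uv" ([column, row] in pixels: a listed point, or the origin of a listed thing).
The state is a dict: "t": time; "q": joint angles; "joint_vel": joint speeds; "joint_torque": joint torques, N m; "eef_pos": TCP position; "eef_rot": TCP orientation; "contact_force": force on the tool from outside, world axes, zero at the start; "moment": the same for the moment, N m; "gripper_width": opening from 0.0 (shut) to 1.0 (fully open); "grip_force": force on a finger pad.
Only numpy, scipy, OpenCV 4.12 (cv2) and the standard library are available. Lean on these libraries where they do the work, as an engineer would, in place of code of your own. Each camera call takes 0.05 s, during which the arm holds its last target. There are 200 camera calls.

## Working session

There is one attempt and no reset: what is moved stays moved. The work goes in short steps, Python scripts to look and compute and a tool call to move; the robot and the scene stay as the last step left them, time stands still between calls to the robot, and variables do not carry over. Pictures are saved under pics/ and viewed, at most 10 in all, crops included, and the job is handed in when it is done.

Besides the shell and the picture viewer there is one more tool, called after ">>>" in YAML: its name, and indented under it one key for each argument. play_rows: Moves the arm, as the interface text tells. Shift numbers are shares of 20 cm and turn numbers shares of 90 degrees, none past 1 either way. Its arguments: {"type":"object","properties":{"motion":{"type":"array"},"claw":{"type":"number"},"squeeze":{"type":"number"}},"required":["motion"]}

```bash
ls; mkdir -p pics
cat > h.py <<'E'
import numpy as np, cv2
from cell import ctrl
from scipy.spatial.transform import Rotation as Ro
from scipy.optimize import least_squares
def cam(n):
    c=ctrl.get_calibration(n); f=192/np.tan(np.radians(c["vertical_fov"])/2)
    if "mount" in c:
        s=ctrl.observe(); T=np.eye(4); T[:3,:3]=s["eef_rot"]; T[:3,3]=s["eef_pos"]
        M=np.linalg.inv(T@np.array(c["mount"])); R,t=M[:3,:3],M[:3,3]
    else: R,t=np.array(c["R"]),np.array(c["t"])
    return f,c["cx"],c["cy"],R,t
def proj(C,X):
    f,cx,cy,R,t=C; p=np.atleast_2d(X)@R.T+t
    return np.c_[cx+f*p[:,0]/p[:,2],cy+f*p[:,1]/p[:,2]]
def onz(C,uv,z):
    f,cx,cy,R,t=C; d=R.T@np.array([(uv[0]-cx)/f,(uv[1]-cy)/f,1]); o=-R.T@t
    return o+d*(z-o[2])/d[2]
def tri(obs):
    A=[];b=[]
    for C,uv in obs:
        f,cx,cy,R,t=C
        for k,(u,c) in enumerate(zip(uv,(cx,cy))):
            r=R[k]-(u-c)/f*R[2]; A.append(r); b.append((u-c)/f*t[2]-t[k])
    return np.linalg.lstsq(np.array(A),np.array(b),rcond=None)[0]
def snap(n,name):
    im=ctrl.snapshot(n); cv2.imwrite("pics/"+name+".png",im[:,:,::-1]); return im
def rel(pos,rot=None):
    "row (shares) to reach world pose from the current commanded~measured pose"
    s=ctrl.observe(); R=np.array(s["eef_rot"]); d=R.T@(np.array(pos)-s["eef_pos"])/200
    w=Ro.from_matrix(R.T@np.array(rot)).as_rotvec()/(np.pi/2) if rot is not None else np.zeros(3)
    return np.round(np.r_[d,w],3)
E
python3 - <<'E'
from h import *
a=snap("scene","sc0"); b=snap("side","sd0")
cv2.imwrite("pics/b0.png",np.vstack([a,b])[:,:,::-1][:, :])
C={n:cam(n) for n in("scene","side")}
for n in C:
    f,cx,cy,R,t=C[n]; print(n,f,-R.T@t, R[2])
for th in ["meter","handle_pivot","handle_bar","base_edge","mat","band","supply","screwdriver","rivet_jar"]:
    o=[]
    for n in C:
        r=ctrl.mark_of(n,th)
        if r: print(th,n,np.round(r[0]["uv"],1),round(r[0]["score"],2)); o.append((C[n],r[0]["uv"]))
    if len(o)==2: print("   ",np.round(tri(o),1))
print(ctrl.observe())
E
```

```text
pics
scene 478.70059326844984 [1455.09511687  557.03849582 1052.71735568] [-0.60537709 -0.39011263 -0.69378002]
side 453.27696948392327 [  3.17230713 865.55227103 867.93400065] [ 0.43781563 -0.6470706  -0.62419317]
meter scene [243.3 186.4] 0.9
meter side [282.7 185. ] 0.71
    [543.7 -81.3  30. ]
handle_pivot scene [251.6 172.8] 0.71
handle_pivot side [303.5 191.8] 0.7
    [476.5 -93.6  29.9]
handle_bar scene [243.7 156.1] 0.67
handle_bar side [305.5 169.2] 0.81
    [ 488.4 -115.5   96.1]
base_edge scene [238.  211.8] 0.88
base_edge side [165.2 214.6] 0.59
    [740.2 123.5  75. ]
mat scene [161.9 158.4] 0.79
mat side [330.6 147. ] 0.81
    [ 550.7 -419.7   -9.8]
band scene [163.4 156.7] 0.73
band side [330.  149.2] 0.71
    [ 546.5 -413.5   -8.8]
supply scene [391.5 254.9] 0.81
supply side [181.2 302.4] 0.96
    [515.3 408.2  -1.4]
screwdriver scene [186.  229.4] 0.6
screwdriver side [233.  159.2] 0.73
    [ 769.9 -130.5    4.8]
rivet_jar scene [278.7 279.1] 0.76
rivet_jar side [165.1 213.1] 0.74
    [768.2 192.1  -2. ]
{'t': 1.0, 'q': array([-1.16988821e+00,  2.63875971e-01,  1.60399183e+00, -3.23833924e-05,
        1.27369596e+00, -3.68857662e-02]), 'joint_vel': array([-0.00094226,  0.00120041,  0.00071571,  0.00062189, -0.00018456,
        0.00098993]), 'joint_torque': array([ 7.41559797e-04, -5.15083158e+01, -3.67736971e+01,  1.45050049e-04,
        1.06098501e-03, -1.01482343e-05]), 'eef_pos': array([ 286.15862348, -611.34192195,  231.30034844]), 'eef_rot': array([[ 9.05685112e-01,  4.23951032e-01, -1.72326198e-05],
       [ 4.23951031e-01, -9.05685112e-01, -3.86887476e-05],
       [-3.20094617e-05,  2.77340358e-05, -9.99999999e-01]]), 'contact_force': array([-0.55668775,  0.67489192, -0.29538566]), 'moment': array([0.00996324, 0.01810845, 0.01192196]), 'grip_force': 0.0, 'gripper_width': 0.99978291530872}
```

```bash
python3 -c "
import cv2;im=cv2.imread('pics/b0.png');print(im.shape);cv2.imwrite('pics/b1.png',cv2.resize(im,None,fx=.78,fy=.78,interpolation=cv2.INTER_AREA))"
```

```text
(768, 512, 3)
```

View pics/b1.png

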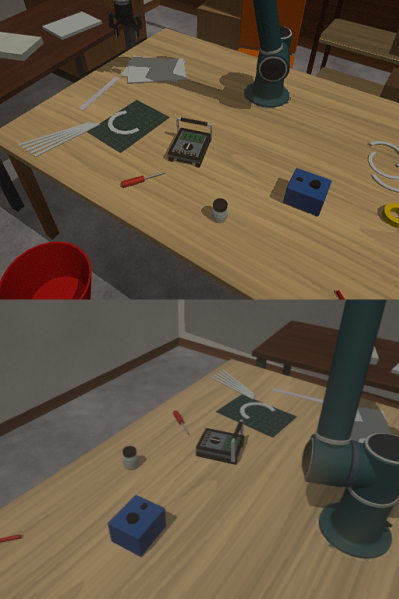

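The scene view shows the meter at about (243,186) with its top end toward the robot and the handle up. The mat and band are on the robot's right, the screwdriver and jar lie ahead, and the supply is on the left. I'll move above the handle and look from the wrist camera.

```bash
cat >> h.py <<'E'
def yawR(deg):
    "tool pointing down, tool y along world yaw deg"
    a=np.radians(deg); y=np.array([np.cos(a),np.sin(a),0]); z=np.array([0,0,-1.]); return np.c_[np.cross(y,z),y,z]
def plan(wps,P=None):
    "wps: list of (pos,rot|None); one row per waypoint as chained calls; prints a row for each (one call each)"
    if P is None: s=ctrl.observe(); P=(np.array(s["eef_pos"]),np.array(s["eef_rot"]))
    p,R=P
    for q,Q in wps:
        Q=R if Q is None else Q
        r=np.round(np.r_[R.T@(np.array(q)-p)/200,Ro.from_matrix(R.T@Q).as_rotvec()/(np.pi/2)],3)
        print(r.tolist()); p=p+R@r[:3]*200; R=R@Ro.from_rotvec(r[3:]*np.pi/2).as_matrix()
E
python3 - <<'E'
from h import *
s=ctrl.observe(); p=np.array(s["eef_pos"]); g=np.array([450,-95,320.])
y0=np.degrees(np.arctan2(*s["eef_rot"][1::-1,1]));print(y0)
plan([(p+(g-p)*k/3,yawR(y0+(10-y0)*k/3)) for k in(1,2,3)])
print(cam("wrist")[3:],ctrl.get_calibration("wrist")["mount"])
E
```

```text
-64.91571480463296
[0.612, -0.664, -0.148, 0.0, 0.0, -0.277]
[0.835, -0.343, -0.148, 0.0, 0.0, -0.278]
[0.902, 0.041, -0.148, -0.0, 0.0, -0.277]
(array([[ 4.23183342e-01, -9.06043960e-01, -4.48627524e-04],
       [-8.59769743e-01, -4.01726295e-01,  3.15296643e-01],
       [-2.85852845e-01, -1.33042571e-01, -9.48993059e-01]]), array([-674.18889019,  -40.27010191,  381.75724017])) [[-8.47404241e-04 -9.49003025e-01 -3.15265824e-01  8.15840886e+01]
 [ 9.99999527e-01 -6.54000211e-04 -7.19252278e-04 -5.70120823e-01]
 [ 4.76388672e-04 -3.15266284e-01  9.49003131e-01 -1.43381818e+02]
 [ 0.00000000e+00  0.00000000e+00  0.00000000e+00  1.00000000e+00]]
```

>>> play_rows:
  motion:
    - [[0.306, -0.332, -0.074, 0, 0, -0.139], [0.612, -0.664, -0.148, 0, 0, -0.277], [0.612, -0.664, -0.148, 0, 0, -0.277], [0.612, -0.664, -0.148, 0, 0, -0.277], [0.612, -0.664, -0.148, 0, 0, -0.277]]

```text
t: 1.42
eef_pos: [341.9, -435.3, 262.0]
eef_rot: [[0.639, 0.769, 0.001], [0.769, -0.639, 0.001], [0.002, 0.0, -1.0]]
contact_force: [0.2, 0.1, -0.0]
gripper_width: 1.001
grip_force: 0.0
```

>>> play_rows:
  motion:
    - [[0.835, -0.343, -0.148, 0, 0, -0.278], [0.835, -0.343, -0.148, 0, 0, -0.278], [0.835, -0.343, -0.148, 0, 0, -0.278], [0.835, -0.343, -0.148, 0, 0, -0.278], [0.835, -0.343, -0.148, 0, 0, -0.278]]

```text
t: 1.83
eef_pos: [396.6, -263.6, 291.9]
eef_rot: [[0.254, 0.967, 0.002], [0.967, -0.254, 0.001], [0.001, 0.002, -1.0]]
contact_force: [-0.2, -0.9, -0.7]
gripper_width: 1.001
grip_force: 0.0
```

>>> play_rows:
  motion:
    - [[0.902, 0.041, -0.148, 0, 0, -0.277], [0.902, 0.041, -0.148, 0, 0, -0.277], [0.902, 0.041, -0.148, 0, 0, -0.277], [0.902, 0.041, -0.148, 0, 0, -0.277], [0.902, 0.041, -0.148, 0, 0, -0.277], [0.902, 0.041, -0.148, 0, 0, -0.277], [0.902, 0.041, -0.148, 0, 0, -0.277]]

```text
t: 2.42
eef_pos: [450.4, -94.5, 320.4]
eef_rot: [[-0.175, 0.985, 0.001], [0.985, 0.175, -0.001], [-0.001, 0.0, -1.0]]
contact_force: [0.4, -0.1, 0.1]
gripper_width: 0.998
grip_force: 0.0
```

Run:
```python
from h import *
s=ctrl.observe(); print(s["t"],s["eef_pos"],s["q"])
C={}
C["wrist"]=cam("wrist"); im=snap("wrist","w1"); 
for n in("scene","side"): C[n]=cam(n); ctrl.snapshot(n)
for th in ["meter","handle_pivot","handle_bar","base_edge"]:
    o=[]
    for n in C:
        r=ctrl.mark_of(n,th)
        if r: print(th,n,np.round(r[0]["uv"],1),round(r[0]["score"],2)); o.append((C[n],r[0]["uv"]))
    if len(o)>1: print("   ",np.round(tri(o),1))
    if n and o: 
        z={"meter":24,"handle_pivot":24,"handle_bar":109,"base_edge":0}[th]
        for c,uv in o: print("     at z",np.round(onz(c,uv,z),1))
```

```text
2.4167 [450.35839231 -94.52819523 320.43268851] [-2.60424900e-01 -1.97518474e-01  1.91780801e+00 -8.07117673e-04
  1.42041313e+00 -4.36176733e-01]
meter wrist [321.4 149.9] 0.82
meter scene [242.5 190.7] 0.73
meter side [281.4 184.7] 0.85
    [549.1 -80.1  22.5]
     at z [545.2 -77.4  24. ]
     at z [557.1 -74.4  24. ]
     at z [551.8 -88.9  24. ]
handle_pivot wrist [277.2 158.7] 0.77
handle_pivot scene [248.3 173.9] 0.63
handle_pivot side [301.2 189.6] 0.79
    [ 485.2 -100.3   28.7]
     at z [ 482.8 -102.1   24. ]
     at z [ 480.6 -104.4   24. ]
     at z [ 490.7 -104.    24. ]
handle_bar wrist [296.  151.1] 0.31
handle_bar scene [390.4 254.9] 0.71
handle_bar side [306.  166.5] 0.83
    [481.2 139.5 152.7]
     at z [494.3 -71.9 109. ]
     at z [616.5 423.5 109. ]
     at z [ 485.4 -108.5  109. ]
base_edge wrist [320.8 155.3] 0.46
base_edge scene [250.9 171.1] 0.48
base_edge side [258.  185.2] 0.85
    [550.  -47.3  78.8]
     at z [552.3 -89.5   0. ]
     at z [ 441.1 -120.6    0. ]
     at z [625.1 -70.2   0. ]
```

View pics/w1.png

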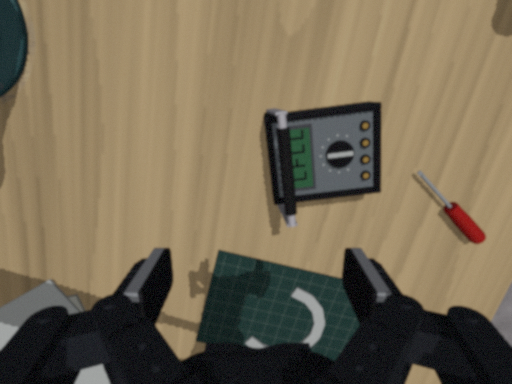

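Run:
```python
from h import *
C=cam("wrist")
k=np.array([onz(C,u,48) for u in[(266,112),(380,102),(381,190),(276,203)]]);print(np.round(k,1), "ctr",k.mean(0))
d=(k[1]+k[2]-k[0]-k[3]);print("yaw",np.degrees(np.arctan2(d[1],d[0])),np.linalg.norm(d)/2)
yw=k[0]+k[1]-k[2]-k[3];print(np.linalg.norm(yw)/2,np.degrees(np.arctan2(yw[1],yw[0])))
a,b=(np.array(onz(C,u,108)) for u in[(280.5,126),(291,216)]);print(a,b,(a+b)/2,np.linalg.norm(a-b),np.degrees(np.arctan2(*(a-b)[1::-1])))
for n in("scene","side"):
    im=ctrl.snapshot(n);r=ctrl.silhouettes(n,"handle")
    print(n,[(x["score"],x["uv"],x["pixels"].sum(),np.argwhere(x["pixels"]).min(0),np.argwhere(x["pixels"]).max(0)) for x in r])
```

```text
[[ 452.2  -36.8   48. ]
 [ 600.6    2.3   48. ]
 [ 639.4 -117.1   48. ]
 [ 490.8 -163.9   48. ]] ctr [545.75287709 -78.88045257  48.        ]
yaw 16.131410135928444 154.52710911062206
129.14094512695814 107.4441433495955
[469.63154212 -46.36653133 108.        ] [ 505.63076208 -156.63235178  108.        ] [ 487.6311521  -101.49944156  108.        ] 115.99351273460526 108.08065343630595
scene [(0.53, [248.3, 156.1], np.int64(155), array([151, 228]), array([161, 270]))]
side [(0.55, [300.2, 172.2], np.int64(326), array([155, 296]), array([208, 311]))]
```

Run:
```python
from h import *
plan([((487,-99,150),yawR(17)),((487,-99,90),None)])
```

```text
[-0.052, 0.179, 0.851, 0.0, 0.0, -0.078]
[-0.0, -0.0, 0.3, 0.0, 0.0, 0.0]
```

>>> play_rows:
  motion:
    - [[-0.052, 0.179, 0.2, 0, 0, -0.078], [-0.052, 0.179, 0.4, 0, 0, -0.078], [-0.052, 0.179, 0.6, 0, 0, -0.078], [-0.052, 0.179, 0.75, 0, 0, -0.078], [-0.052, 0.179, 0.851, 0, 0, -0.078], [-0.052, 0.179, 0.951, 0, 0, -0.078]]

```text
t: 3.87
eef_pos: [485.6, -98.5, 127.1]
eef_rot: [[-0.292, 0.956, -0.003], [0.956, 0.292, 0.001], [0.002, -0.003, -1.0]]
contact_force: [-0.1, -0.7, 0.2]
gripper_width: 0.997
grip_force: 0.0
```

>>> play_rows:
  motion:
    - [[0, 0, 0.06, 0, 0, 0], [0, 0, 0.12, 0, 0, 0], [0, 0, 0.17, 0, 0, 0], [0, 0, 0.2, 0, 0, 0], [0, 0, 0.2, 0, 0, 0]]

```text
t: 4.28
eef_pos: [486.6, -98.9, 89.1]
eef_rot: [[-0.292, 0.956, -0.001], [0.956, 0.292, 0.0], [0.001, -0.001, -1.0]]
contact_force: [-0.6, 0.4, -0.5]
gripper_width: 0.998
grip_force: 0.0
```

>>> play_rows:
  motion:
    - [[0, 0, 0, 0, 0, 0], [0, 0, 0, 0, 0, 0], [0, 0, 0, 0, 0, 0], [0, 0, 0, 0, 0, 0], [0, 0, 0, 0, 0, 0], [0, 0, 0, 0, 0, 0]]
  claw: -1
  squeeze: 50

```text
t: 4.78
eef_pos: [487.5, -99.1, 90.5]
eef_rot: [[-0.292, 0.956, 0.001], [0.956, 0.292, -0.0], [-0.001, 0.001, -1.0]]
contact_force: [-0.1, 0.5, 3.4]
gripper_width: 0.167
grip_force: 48.7
```

>>> play_rows:
  motion:
    - [[0, 0.012, -0.058, 0, 0, 0], [0, 0.028, -0.115, 0, 0, 0], [0, 0.048, -0.17, 0, 0, 0], [0, 0.073, -0.223, 0, 0, 0], [0, 0.102, -0.274, 0, 0, 0], [0, 0.135, -0.323, 0, 0, 0], [0, 0.172, -0.37, 0, 0, 0], [0, 0.212, -0.412, 0, 0, 0], [0, 0.256, -0.452, 0, 0, 0], [0, 0.302, -0.489, 0, 0, 0]]

```text
t: 5.62
eef_pos: [545.8, -81.0, 188.5]
eef_rot: [[-0.292, 0.956, 0.0], [0.956, 0.292, 0.0], [0.0, 0.0, -1.0]]
contact_force: [-0.3, 0.3, -4.6]
gripper_width: 0.17
grip_force: 48.9
```

>>> play_rows:
  motion:
    - [[0, 0.05, -0.032, 0, 0, 0], [0, 0.1, -0.061, 0, 0, 0], [0, 0.154, -0.085, 0, 0, 0], [0, 0.21, -0.106, 0, 0, 0], [0, 0.266, -0.121, 0, 0, 0], [0, 0.324, -0.133, 0, 0, 0], [0, 0.382, -0.14, 0, 0, 0], [0, 0.44, -0.145, 0, 0, 0], [0, 0.49, -0.15, 0, 0, 0], [0, 0.53, -0.16, 0, 0, 0]]

```text
t: 6.45
eef_pos: [646.4, -50.1, 217.8]
eef_rot: [[-0.292, 0.956, -0.003], [0.956, 0.292, -0.0], [0.001, -0.003, -1.0]]
contact_force: [0.1, -0.3, -8.9]
gripper_width: 0.167
grip_force: 48.8
```

>>> play_rows:
  motion:
    - [[0, 0, -0.04, 0, 0, 0], [0, 0, -0.08, 0, 0, 0], [0, 0, -0.12, 0, 0, 0], [0, 0, -0.15, 0, 0, 0], [0, 0, -0.18, 0, 0, 0], [0, 0, -0.2, 0, 0, 0], [0, 0, -0.2, 0, 0, 0], [0, 0, -0.2, 0, 0, 0]]

```text
t: 7.12
eef_pos: [646.1, -50.6, 260.3]
eef_rot: [[-0.292, 0.956, 0.001], [0.956, 0.292, -0.0], [-0.0, 0.001, -1.0]]
contact_force: [-0.3, -0.5, -8.4]
gripper_width: 0.168
grip_force: 49.1
```

Run:
```python
from h import *
a=snap("scene","s2");b=snap("side","d2")
cv2.imwrite("pics/c2.png",np.hstack([cv2.resize(x[80:280,140:400],None,fx=1.5,fy=1.5) for x in(a,b)])[:,:,::-1])
s=ctrl.observe();print(s["t"],s["eef_pos"],s["q"],s["contact_force"])
# mat corners from network
for n in("scene","side"):
    r=ctrl.silhouettes(n,"mat")[0]; C=cam(n); m=np.argwhere(r["pixels"])[:,::-1]
    box=cv2.convexHull(m.astype(np.int32)); ap=cv2.approxPolyDP(box,8,True)[:,0]
    print(n,[np.round(onz(C,u,3)[:2]) for u in ap])
    r=ctrl.silhouettes(n,"screwdriver");m=np.argwhere(r[0]["pixels"])[:,::-1]
    print("sd",[np.round(onz(C,m[i],5)[:2]) for i in(m[:,0].argmin(),m[:,0].argmax(),m[:,1].argmin(),m[:,1].argmax())])
```

```text
7.2167 [645.7546703  -50.46026984 259.20618112] [-1.16419123e-01  1.97993896e-01  1.63276424e+00 -3.03919007e-05
  1.31164771e+00 -4.12730494e-01] [-0.50317081 -0.25060954 -8.77240416]
scene [array([ 421., -286.]), array([ 712., -308.]), array([ 699., -503.]), array([ 402., -491.])]
sd [array([ 832., -195.]), array([704., -91.]), array([706., -94.]), array([ 848., -169.])]
side [array([ 400., -474.]), array([ 417., -280.]), array([ 709., -316.]), array([ 678., -516.])]
sd [array([ 861., -182.]), array([ 758., -128.]), array([ 863., -197.]), array([ 758., -121.])]
```

View pics/c2.png

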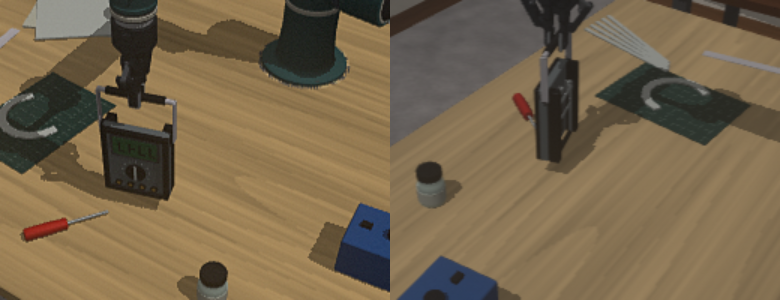

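The meter hangs plumb from the handle: display away from the robot in both crops, base just off the bench. I'll turn it to face the mat and shift it left.

Run:
```python
from h import *
s=ctrl.observe(); p=np.array([646,-50.4,259.5]); g=np.array([556,100,259.5])
plan([(p+(g-p)*k/3,yawR(17-109*k/3)) for k in(1,2,3)],(p,np.array(s["eef_rot"])))
```

```text
[0.284, -0.07, 0.0, -0.001, -0.0, 0.404]
[0.186, -0.225, 0.0, 0.0, -0.0, 0.403]
[0.018, -0.291, 0.0, 0.0, -0.0, 0.404]
```

>>> play_rows:
  motion:
    - [[0.015, -0.003, 0, 0, 0, 0.02], [0.045, -0.01, 0, 0, 0, 0.06], [0.08, -0.02, 0, 0, 0, 0.11], [0.12, -0.03, 0, 0, 0, 0.17], [0.16, -0.04, 0, 0, 0, 0.23], [0.2, -0.05, 0, 0, 0, 0.29], [0.24, -0.06, 0, 0, 0, 0.35], [0.284, -0.07, 0, 0, 0, 0.404]]

```text
t: 8.08
eef_pos: [615.9, 0.1, 259.4]
eef_rot: [[0.336, 0.942, -0.0], [0.942, -0.336, -0.0], [-0.0, -0.0, -1.0]]
contact_force: [-0.1, 0.5, -8.0]
gripper_width: 0.168
grip_force: 49.0
```

>>> play_rows:
  motion:
    - [[0.023, -0.028, 0, 0, 0, 0.05], [0.046, -0.056, 0, 0, 0, 0.1], [0.07, -0.084, 0, 0, 0, 0.15], [0.093, -0.112, 0, 0, 0, 0.2], [0.116, -0.14, 0, 0, 0, 0.25], [0.14, -0.169, 0, 0, 0, 0.3], [0.163, -0.197, 0, 0, 0, 0.35], [0.186, -0.225, 0, 0, 0, 0.403]]

```text
t: 8.75
eef_pos: [585.8, 50.1, 259.5]
eef_rot: [[0.828, 0.561, -0.0], [0.561, -0.828, -0.0], [-0.0, -0.0, -1.0]]
contact_force: [0.2, -0.3, -8.1]
gripper_width: 0.166
grip_force: 48.9
```

>>> play_rows:
  motion:
    - [[0.002, -0.04, 0, 0, 0, 0.06], [0.005, -0.08, 0, 0, 0, 0.12], [0.007, -0.12, 0, 0, 0, 0.17], [0.01, -0.16, 0, 0, 0, 0.22], [0.012, -0.2, 0, 0, 0, 0.28], [0.014, -0.235, 0, 0, 0, 0.33], [0.016, -0.265, 0, 0, 0, 0.37], [0.018, -0.283, 0, 0, 0, 0.395], [0.018, -0.291, 0, 0, 0, 0.404], [0.018, -0.291, 0, 0, 0, 0.404]]

```text
t: 9.58
eef_pos: [556.0, 100.3, 259.7]
eef_rot: [[0.999, -0.034, -0.0], [-0.034, -0.999, 0.0], [-0.0, -0.0, -1.0]]
contact_force: [-0.7, 0.4, -8.6]
gripper_width: 0.169
grip_force: 48.9
```

>>> play_rows:
  motion:
    - [[0, 0, 0.03, 0, 0, 0], [0, 0, 0.06, 0, 0, 0], [0, 0, 0.09, 0, 0, 0], [0, 0, 0.12, 0, 0, 0], [0, 0, 0.15, 0, 0, 0], [0, 0, 0.17, 0, 0, 0], [0, 0, 0.19, 0, 0, 0], [0, 0, 0.2, 0, 0, 0]]

```text
t: 10.25
eef_pos: [555.9, 99.9, 218.7]
eef_rot: [[0.999, -0.035, -0.001], [-0.035, -0.999, -0.0], [-0.001, 0.0, -1.0]]
contact_force: [-0.7, -0.1, -8.5]
gripper_width: 0.172
grip_force: 48.9
```

>>> play_rows:
  motion:
    - [[0, 0, 0.01, 0, 0, 0], [0, 0, 0.02, 0, 0, 0], [0, 0, 0.03, 0, 0, 0], [0, 0, 0.03, 0, 0, 0]]

```text
t: 10.58
eef_pos: [557.1, 100.3, 215.0]
eef_rot: [[0.999, -0.035, 0.002], [-0.035, -0.999, 0.001], [0.002, -0.001, -1.0]]
contact_force: [-1.1, 0.6, -2.9]
gripper_width: 0.163
grip_force: 49.4
```

>>> play_rows:
  motion:
    - [[0, 0.058, -0.02, 0, 0, 0], [0, 0.117, -0.025, 0, 0, 0], [0, 0.176, -0.02, 0, 0, 0], [0, 0.235, -0.01, 0, 0, 0], [0, 0.292, 0.005, 0, 0, 0], [0, 0.349, 0.02, 0, 0, 0], [0, 0.405, 0.04, 0, 0, 0], [0, 0.458, 0.065, 0, 0, 0], [0, 0.51, 0.095, 0, 0, 0], [0, 0.558, 0.127, 0, 0, 0]]

```text
t: 11.42
eef_pos: [552.6, -12.6, 187.6]
eef_rot: [[0.999, -0.035, 0.001], [-0.035, -0.999, 0.0], [0.001, -0.0, -1.0]]
contact_force: [-0.5, 0.2, -1.0]
gripper_width: 0.163
grip_force: 49.9
```

Run:
```python
from h import *
a=snap("scene","s3");b=snap("side","d3")
cv2.imwrite("pics/c3.png",np.hstack([cv2.resize(x[80:280,140:400],None,fx=1.5,fy=1.5) for x in(a,b)])[:,:,::-1])
```

```text
(no output)
```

View pics/c3.png

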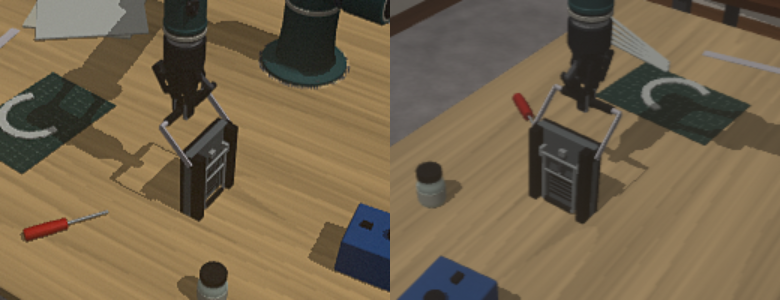

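The meter stands upright on its base with the handle swung forward about 45°: it slid forward instead of tipping. I'll bring the handle more upright and tip it slowly about its front edge.

>>> play_rows:
  motion:
    - [[0, -0.037, -0.03, 0, 0, 0], [0, -0.08, -0.06, 0, 0, 0], [0, -0.125, -0.086, 0, 0, 0], [0, -0.165, -0.105, 0, 0, 0], [0, -0.165, -0.105, 0, 0, 0]]

```text
t: 11.93
eef_pos: [553.8, 24.0, 210.6]
eef_rot: [[0.999, -0.032, 0.001], [-0.032, -0.999, 0.001], [0.001, -0.001, -1.0]]
contact_force: [-1.2, 0.3, -1.1]
gripper_width: 0.167
grip_force: 49.8
```

>>> play_rows:
  motion:
    - [[0, 0.029, -0.002, 0, 0, 0], [0, 0.058, -0.004, 0, 0, 0], [0, 0.088, -0.004, 0, 0, 0], [0, 0.117, -0.004, 0, 0, 0], [0, 0.147, -0.004, 0, 0, 0], [0, 0.176, -0.002, 0, 0, 0], [0, 0.205, 0, 0, 0, 0], [0, 0.235, 0.002, 0, 0, 0]]

```text
t: 12.6
eef_pos: [551.7, -26.6, 208.8]
eef_rot: [[0.999, -0.036, -0.0], [-0.036, -0.999, -0.0], [-0.0, 0.0, -1.0]]
contact_force: [0.5, 1.0, -3.4]
gripper_width: 0.167
grip_force: 49.7
```

Run:
```python
from h import *
a=snap("scene","s4");b=snap("side","d4")
C={n:cam(n) for n in("scene","side")}
for th in ["meter","handle_pivot","handle_bar","base_edge","leg_hinge","leg_foot"]:
    o=[]
    for n in C:
        r=ctrl.mark_of(n,th)
        if r: print(th,n,np.round(r[0]["uv"],1),round(r[0]["score"],2)); o.append((C[n],r[0]["uv"]))
    if len(o)==2: print("   ",np.round(tri(o),1))
cv2.imwrite("pics/c4.png",np.hstack([cv2.resize(x[80:280,140:400],None,fx=1.5,fy=1.5) for x in(a,b)])[:,:,::-1])
```

```text
meter scene [271.2 186.6] 0.61
meter side [262.2 188.4] 0.72
    [547.3  24.1  83.9]
handle_pivot scene [263.8 170.6] 0.76
handle_pivot side [265.1 164.5] 0.73
    [557.4   1.2 146.1]
handle_bar scene [257.4 141.9] 0.77
handle_bar side [278.7 135.6] 0.59
    [541.1 -33.7 226.5]
base_edge scene [286.2 211.2] 0.62
base_edge side [249.9 217. ] 0.86
    [549.2  80.9  14.9]
leg_hinge scene [272.  182.8] 0.58
leg_hinge side [262.5 177.7] 0.6
    [552.5  24.9 112.4]
leg_foot scene [281.4 206.3] 0.64
leg_foot side [251.6 211.6] 0.82
    [551.6  66.4  26.5]
```

View pics/c4.png

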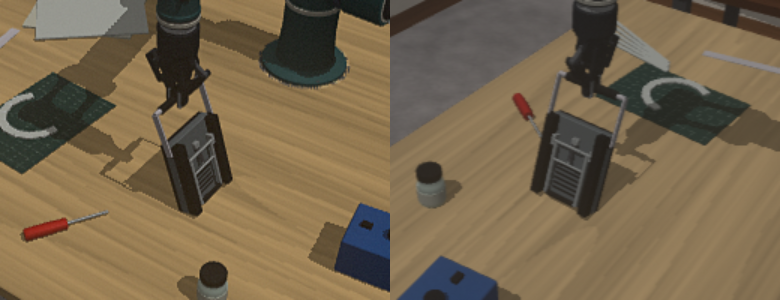

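>>> play_rows:
  motion:
    - [[0, 0.038, 0.01, 0, 0, 0], [0, 0.071, 0.022, 0, 0, 0], [0, 0.101, 0.043, 0, 0, 0], [0, 0.128, 0.071, 0, 0, 0], [0, 0.168, 0.106, 0, 0, 0], [0, 0.205, 0.146, 0, 0, 0], [0, 0.252, 0.191, 0, 0, 0], [0, 0.296, 0.24, 0, 0, 0], [0, 0.335, 0.292, 0, 0, 0], [0, 0.369, 0.348, 0, 0, 0]]

```text
t: 14.13
eef_pos: [549.1, -100.5, 137.9]
eef_rot: [[0.999, -0.035, -0.0], [-0.035, -0.999, -0.0], [-0.0, 0.0, -1.0]]
contact_force: [0.6, -0.6, 0.2]
gripper_width: 0.169
grip_force: 49.9
```

>>> play_rows:
  motion:
    - [[0, 0.016, 0.029, 0, 0, 0], [0, 0.03, 0.058, 0, 0, 0], [0, 0.043, 0.089, 0, 0, 0], [0, 0.054, 0.12, 0, 0, 0], [0, 0.064, 0.151, 0, 0, 0], [0, 0.072, 0.182, 0, 0, 0], [0, 0.08, 0.21, 0, 0, 0], [0, 0.084, 0.23, 0, 0, 0], [0, 0.086, 0.24, 0, 0, 0], [0, 0.086, 0.24, 0, 0, 0]]

```text
t: 14.97
eef_pos: [548.3, -116.4, 90.6]
eef_rot: [[0.999, -0.035, -0.001], [-0.035, -0.999, 0.0], [-0.001, -0.0, -1.0]]
contact_force: [0.4, -1.0, -0.7]
gripper_width: 0.171
grip_force: 49.8
```

Run:
```python
from h import *
a=snap("scene","s5");b=snap("side","d5")
C={n:cam(n) for n in("scene","side")}
for th in ["meter","handle_pivot","handle_bar","base_edge","leg_hinge","leg_foot"]:
    o=[]
    for n in C:
        r=ctrl.mark_of(n,th)
        if r: o.append((C[n],r[0]["uv"]))
    if len(o)==2: print(th,np.round(tri(o),1))
cv2.imwrite("pics/c5.png",np.hstack([cv2.resize(x[80:280,140:400],None,fx=1.5,fy=1.5) for x in(a,b)])[:,:,::-1])
```

```text
meter [549.8   3.   83.9]
handle_pivot [556.2 -32.4 138.2]
handle_bar [ 614.2 -319.1   29.7]
base_edge [553.1  73.2  28.2]
leg_hinge [557.8  -4.2 115.3]
```

View pics/c5.png

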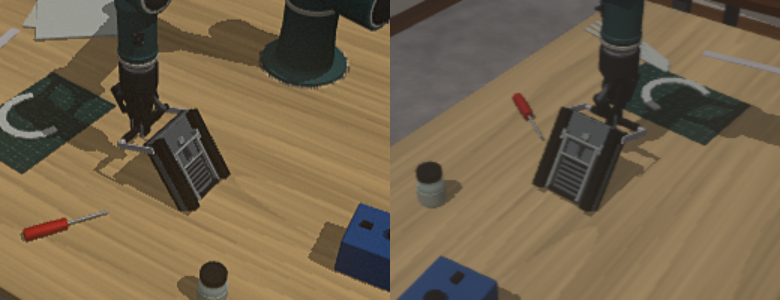

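The case is leaning about 35° forward with the bar ahead of and below the pivot, so the handle is acting as a prop. I'll swing the bar back up over the pivot so the case hangs from it.

>>> play_rows:
  motion:
    - [[0, 0.016, -0.063, 0, 0, 0], [0, 0.02, -0.13, 0, 0, 0], [0, 0.016, -0.196, 0, 0, 0], [0, 0, -0.26, 0, 0, 0], [0, -0.025, -0.323, 0, 0, 0], [0, -0.06, -0.38, 0, 0, 0], [0, -0.095, -0.42, 0, 0, 0], [0, -0.131, -0.455, 0, 0, 0]]

```text
t: 16.33
eef_pos: [550.0, -89.8, 184.1]
eef_rot: [[0.999, -0.035, 0.002], [-0.035, -0.999, -0.001], [0.002, 0.001, -1.0]]
contact_force: [-1.7, -1.1, 1.3]
gripper_width: 0.168
grip_force: 50.0
```

>>> play_rows:
  motion:
    - [[0, -0.04, -0.03, 0, 0, 0], [0, -0.087, -0.057, 0, 0, 0], [0, -0.135, -0.075, 0, 0, 0], [0, -0.184, -0.09, 0, 0, 0], [0, -0.23, -0.097, 0, 0, 0], [0, -0.273, -0.1, 0, 0, 0], [0, -0.273, -0.1, 0, 0, 0], [0, -0.273, -0.1, 0, 0, 0]]

```text
t: 17.0
eef_pos: [551.2, -35.2, 201.8]
eef_rot: [[0.999, -0.034, -0.001], [-0.034, -0.999, -0.0], [-0.001, 0.0, -1.0]]
contact_force: [-0.0, -0.2, -4.4]
gripper_width: 0.17
grip_force: 49.6
```

Run:
```python
from h import *
a=snap("scene","s6");b=snap("side","d6")
C={n:cam(n) for n in("scene","side")}
for th in ["meter","handle_pivot","handle_bar","base_edge","leg_hinge","leg_foot"]:
    o=[]
    for n in C:
        r=ctrl.mark_of(n,th)
        if r: o.append((C[n],r[0]["uv"]))
    if len(o)==2: print(th,np.round(tri(o),1))
cv2.imwrite("pics/c6.png",np.hstack([cv2.resize(x[80:280,140:400],None,fx=1.5,fy=1.5) for x in(a,b)])[:,:,::-1])
```

```text
meter [555.3   2.8  83.1]
handle_pivot [555.9 -28.9 143.4]
handle_bar [546.6 -47.4 215. ]
base_edge [562.   70.   28.5]
leg_hinge [552.3 -14.2 117.4]
leg_foot [548.9  51.6  36.8]
```

>>> play_rows:
  motion:
    - [[0, 0.03, 0.023, 0, 0, 0], [0, 0.072, 0.05, 0, 0, 0], [0, 0.115, 0.08, 0, 0, 0], [0, 0.155, 0.112, 0, 0, 0], [0, 0.193, 0.148, 0, 0, 0], [0, 0.23, 0.186, 0, 0, 0], [0, 0.262, 0.226, 0, 0, 0], [0, 0.292, 0.27, 0, 0, 0], [0, 0.32, 0.314, 0, 0, 0], [0, 0.344, 0.36, 0, 0, 0]]

```text
t: 18.53
eef_pos: [548.9, -105.2, 129.2]
eef_rot: [[0.999, -0.035, -0.0], [-0.035, -0.999, 0.0], [-0.0, -0.0, -1.0]]
contact_force: [-0.3, -0.4, -4.4]
gripper_width: 0.166
grip_force: 49.6
```

Run:
```python
from h import *
a=snap("scene","s7");b=snap("side","d7")
C={n:cam(n) for n in("scene","side")}
for th in ["meter","handle_pivot","handle_bar","base_edge","leg_hinge","leg_foot"]:
    o=[]
    for n in C:
        r=ctrl.mark_of(n,th)
        if r: o.append((C[n],r[0]["uv"]))
    if len(o)==2: print(th,np.round(tri(o),1))
cv2.imwrite("pics/c7.png",np.hstack([cv2.resize(x[80:280,140:400],None,fx=1.5,fy=1.5) for x in(a,b)])[:,:,::-1])
```

```text
meter [549.9 -50.1  45.6]
handle_pivot [ 546.7 -108.3   67.6]
handle_bar [ 535.5 -115.   133.8]
base_edge [528.4  -1.6  83.3]
leg_hinge [536.4   6.7  73.3]
leg_foot [547.9  34.7  46. ]
```

View pics/c7.png

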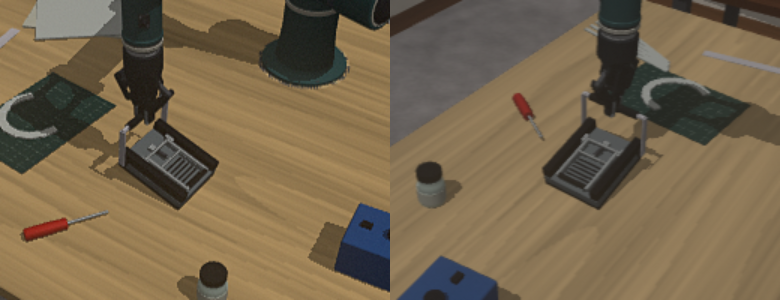

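The case is now face-down at about 70°, hanging from the upright handle as planned. Next I'll lower it the rest of the way and release.

>>> play_rows:
  motion:
    - [[0, 0.011, 0.024, 0, 0, 0], [0, 0.02, 0.048, 0, 0, 0], [0, 0.03, 0.073, 0, 0, 0], [0, 0.038, 0.097, 0, 0, 0], [0, 0.045, 0.123, 0, 0, 0], [0, 0.051, 0.148, 0, 0, 0], [0, 0.056, 0.17, 0, 0, 0], [0, 0.06, 0.185, 0, 0, 0], [0, 0.062, 0.193, 0, 0, 0], [0, 0.062, 0.196, 0, 0, 0]]

```text
t: 20.07
eef_pos: [548.4, -117.0, 90.7]
eef_rot: [[0.999, -0.035, -0.001], [-0.035, -0.999, 0.0], [-0.001, -0.0, -1.0]]
contact_force: [-0.4, -0.1, -2.8]
gripper_width: 0.169
grip_force: 49.6
```

>>> play_rows:
  motion:
    - [[0, 0, 0, 0, 0, 0], [0, 0, 0, 0, 0, 0], [0, 0, 0, 0, 0, 0]]

```text
t: 20.32
eef_pos: [548.5, -116.8, 91.1]
eef_rot: [[0.999, -0.035, -0.0], [-0.035, -0.999, 0.0], [-0.0, -0.0, -1.0]]
contact_force: [0.0, -0.1, -5.4]
gripper_width: 0.164
grip_force: 49.5
```

>>> play_rows:
  motion:
    - [[0, 0, 0.005, 0, 0, 0], [0, 0, 0.01, 0, 0, 0], [0, 0, 0.015, 0, 0, 0], [0, 0, 0.015, 0, 0, 0]]

```text
t: 20.65
eef_pos: [548.9, -116.9, 90.5]
eef_rot: [[0.999, -0.035, 0.0], [-0.035, -0.999, -0.0], [0.0, 0.0, -1.0]]
contact_force: [-7.1, 0.7, 10.0]
gripper_width: 0.167
grip_force: 50.8
```

>>> play_rows:
  motion:
    - [[0, 0, -0.007, 0, 0, 0], [0, 0, -0.007, 0, 0, 0]]

```text
t: 20.82
eef_pos: [549.0, -117.0, 90.6]
eef_rot: [[0.999, -0.035, 0.001], [-0.035, -0.999, -0.0], [0.001, 0.0, -1.0]]
contact_force: [-3.1, 1.4, 4.2]
gripper_width: 0.168
grip_force: 50.3
```

>>> play_rows:
  motion:
    - [[0, 0, 0, 0, 0, 0], [0, 0, 0, 0, 0, 0], [0, 0, 0, 0, 0, 0], [0, 0, 0, 0, 0, 0], [0, 0, 0, 0, 0, 0], [0, 0, 0, 0, 0, 0]]
  claw: 1

```text
t: 21.32
eef_pos: [548.8, -117.0, 89.4]
eef_rot: [[0.999, -0.035, 0.0], [-0.035, -0.999, -0.0], [0.0, -0.0, -1.0]]
contact_force: [-0.1, -0.6, 1.0]
gripper_width: 0.989
grip_force: 0.0
```

>>> play_rows:
  motion:
    - [[0, 0, -0.1, 0, 0, 0], [0, 0, -0.2, 0, 0, 0], [0, 0, -0.4, 0, 0, 0], [0, 0, -0.6, 0, 0, 0], [0, -0.1, -0.8, 0, 0, 0], [0, -0.3, -0.98, 0, 0, 0], [0, -0.5, -0.98, 0, 0, 0], [0, -0.5, -0.98, 0, 0, 0]]

```text
t: 21.98
eef_pos: [554.1, -13.1, 290.0]
eef_rot: [[0.999, -0.033, 0.007], [-0.033, -0.999, 0.002], [0.007, -0.003, -1.0]]
contact_force: [0.5, -0.5, 0.6]
gripper_width: 1.0
grip_force: 0.0
```

Run:
```python
from h import *
C={"wrist":cam("wrist")}; a=snap("wrist","w8")
for n in("scene","side"): C[n]=cam(n); snap(n,n+"8")
print(ctrl.observe()["eef_pos"])
for th in ["meter","handle_pivot","handle_bar","base_edge","leg_hinge","leg_foot"]:
    o=[]
    for n in C:
        r=ctrl.mark_of(n,th)
        if r: o.append((C[n],r[0]["uv"])); print(th,n,np.round(r[0]["uv"]),round(r[0]["score"],2))
    if len(o)>1: print("   ",np.round(tri(o),1))
```

```text
[552.02393606 -16.35543749 285.36173814]
meter wrist [235. 162.] 0.64
meter scene [246. 191.] 0.67
meter side [278. 187.] 0.71
    [554.1 -21.4  56.2]
handle_pivot wrist [338. 153.] 0.64
handle_pivot scene [233. 182.] 0.86
handle_pivot side [275. 190.] 0.66
    [ 557.1 -108.6   19.5]
handle_bar wrist [349. 173.] 0.56
handle_bar scene [231. 163.] 0.66
    [ 549.7 -117.8  111.3]
base_edge wrist [231. 160.] 0.86
base_edge scene [273. 197.] 0.58
base_edge side [263. 197.] 0.81
    [548.8  25.1  48.4]
leg_hinge wrist [314. 159.] 0.58
leg_hinge scene [243. 184.] 0.57
leg_hinge side [283. 179.] 0.83
    [548.  -85.2  44.6]
leg_foot wrist [238. 162.] 0.93
leg_foot scene [269. 196.] 0.76
leg_foot side [264. 198.] 0.84
    [548.3  15.1  42.1]
```

View pics/w8.png

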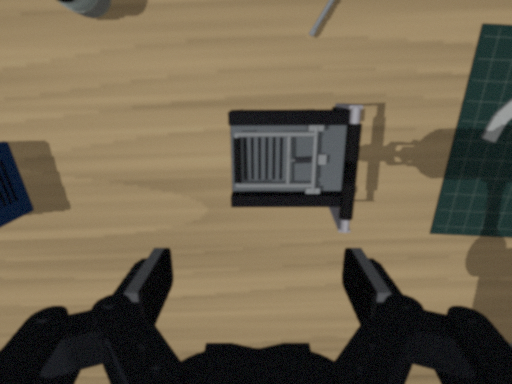

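The wrist view shows the meter lying face down, with the folded leg's foot bar at about (238,162) and the handle upright. I'll grip the foot bar next.

Run:
```python
from h import *
s=ctrl.observe();print(s["eef_pos"],s["t"]); C=cam("wrist")
print(onz(C,(238,162),39), [onz(C,u,48).round(1) for u in[(230,111),(231,206)]])
plan([((549.3,15.3,130),yawR(-92)),((549.3,15.3,29.5),None)])
```

```text
[552.12793297 -16.95129283 285.52914007] 23.0333
[545.80154659   9.93139794  39.        ] [array([612.8,  15.6,  48. ]), array([486.4,  22.4,  48. ])]
[-0.02, -0.161, 0.778, 0.0, -0.0, 0.0]
[0.0, 0.0, 0.502, 0.0, 0.0, 0.0]
```

>>> play_rows:
  motion:
    - [[-0.02, -0.155, 0.15, 0, 0, 0], [-0.02, -0.155, 0.3, 0, 0, 0], [-0.02, -0.155, 0.45, 0, 0, 0], [-0.02, -0.155, 0.6, 0, 0, 0], [-0.02, -0.155, 0.7, 0, 0, 0], [-0.02, -0.155, 0.778, 0, 0, 0], [-0.02, -0.155, 0.85, 0, 0, 0], [-0.02, -0.155, 0.92, 0, 0, 0], [-0.02, -0.155, 0.98, 0, 0, 0], [-0.02, -0.155, 0.98, 0, 0, 0]]
  claw: 0

```text
t: 23.87
eef_pos: [547.0, 14.2, 86.7]
eef_rot: [[0.999, -0.035, -0.005], [-0.035, -0.999, 0.0], [-0.005, 0.0, -1.0]]
contact_force: [-0.0, 0.1, 0.2]
gripper_width: 0.5
grip_force: 0.0
```

Run:
```python
from h import *
s=ctrl.observe();print(s["eef_pos"],s["t"],s["gripper_width"]); C=cam("wrist"); snap("wrist","w9")
r=ctrl.mark_of("wrist","leg_foot");print(r[0],onz(C,r[0]["uv"],39)) if r else print("none")
r=ctrl.silhouettes("wrist","leg")
if r: m=np.argwhere(r[0]["pixels"]);print(m.min(0),m.max(0),onz(C,(m[:,1].min(),m[:,0].mean()),39))
```

```text
[547.04952704  14.21651278  86.6650083 ] 23.8667 0.5003046258586531
{'uv': [257.0, 210.5], 'score': 0.83} [550.35331086  15.11590406  39.        ]
[145 250] [267 423] [557.44765563  19.67049226  39.        ]
```

View pics/w9.png

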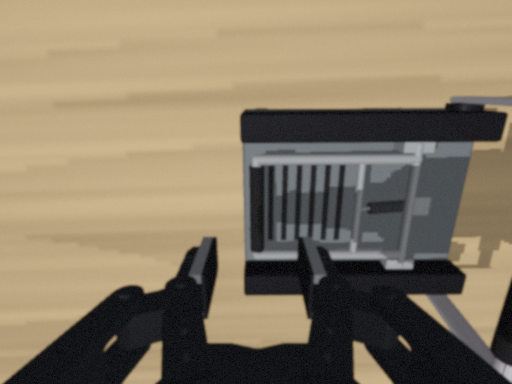

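The foot bar is at (257,210) in the wrist picture, within a millimetre of the fingers' centre line. I'll descend and close.

>>> play_rows:
  motion:
    - [[0.015, -0.004, 0.08, 0, 0, 0], [0.015, -0.004, 0.15, 0, 0, 0], [0.015, -0.004, 0.21, 0, 0, 0], [0.015, -0.004, 0.26, 0, 0, 0], [0.015, -0.004, 0.286, 0, 0, 0], [0.015, -0.004, 0.286, 0, 0, 0]]

```text
t: 24.52
eef_pos: [551.3, 14.8, 31.1]
eef_rot: [[0.999, -0.035, -0.002], [-0.035, -0.999, 0.0], [-0.002, 0.0, -1.0]]
contact_force: [0.0, -0.7, 0.1]
gripper_width: 0.501
grip_force: 0.0
```

>>> play_rows:
  motion:
    - [[0, 0, 0, 0, 0, 0], [0, 0, 0, 0, 0, 0], [0, 0, 0, 0, 0, 0], [0, 0, 0, 0, 0, 0], [0, 0, 0, 0, 0, 0]]
  claw: -1
  squeeze: 25

```text
t: 24.93
eef_pos: [553.0, 14.7, 33.2]
eef_rot: [[0.999, -0.035, 0.002], [-0.035, -0.999, -0.0], [0.002, 0.0, -1.0]]
contact_force: [-0.3, -1.0, 2.0]
gripper_width: 0.096
grip_force: 25.9
```

>>> play_rows:
  motion:
    - [[0, 0.002, -0.041, 0, 0, 0], [0, 0.006, -0.081, 0, 0, 0], [0, 0.014, -0.122, 0, 0, 0], [0, 0.025, -0.161, 0, 0, 0], [0, 0.04, -0.199, 0, 0, 0], [0, 0.057, -0.236, 0, 0, 0], [0, 0.077, -0.272, 0, 0, 0], [0, 0.099, -0.306, 0, 0, 0], [0, 0.125, -0.338, 0, 0, 0], [0, 0.152, -0.368, 0, 0, 0]]

```text
t: 25.77
eef_pos: [551.8, -15.5, 107.3]
eef_rot: [[0.999, -0.035, 0.001], [-0.035, -0.999, 0.001], [0.001, -0.001, -1.0]]
contact_force: [-0.3, 5.9, 4.0]
gripper_width: 0.099
grip_force: 24.5
```

>>> play_rows:
  motion:
    - [[0, 0.024, -0.021, 0, 0, 0], [0, 0.048, -0.042, 0, 0, 0], [0, 0.07, -0.058, 0, 0, 0], [0, 0.093, -0.073, 0, 0, 0], [0, 0.11, -0.082, 0, 0, 0], [0, 0.124, -0.091, 0, 0, 0], [0, 0.124, -0.091, 0, 0, 0]]

```text
t: 26.35
eef_pos: [551.3, -40.8, 126.7]
eef_rot: [[0.999, -0.036, 0.002], [-0.036, -0.999, 0.0], [0.002, -0.001, -1.0]]
contact_force: [-3.5, 6.6, 8.2]
gripper_width: 0.099
grip_force: 25.8
```

>>> play_rows:
  motion:
    - [[0, 0, 0, 0, 0, 0], [0, 0, 0, 0, 0, 0], [0, 0, 0, 0, 0, 0], [0, 0, 0, 0, 0, 0]]
  claw: 0

```text
t: 26.68
eef_pos: [550.2, -40.9, 123.9]
eef_rot: [[0.999, -0.035, -0.0], [-0.035, -0.999, -0.001], [-0.0, 0.001, -1.0]]
contact_force: [0.5, 0.3, 0.1]
gripper_width: 0.494
grip_force: 0.0
```

>>> play_rows:
  motion:
    - [[0, 0, -0.1, 0, 0, 0], [0, 0, -0.25, 0, 0, 0], [0, 0, -0.4, 0, 0, 0], [0, 0, -0.55, 0, 0, 0], [0, 0, -0.7, 0, 0, 0], [0, 0, -0.7, 0, 0, 0]]

```text
t: 27.18
eef_pos: [554.1, -41.1, 271.6]
eef_rot: [[0.999, -0.035, 0.012], [-0.035, -0.999, -0.002], [0.012, 0.001, -1.0]]
contact_force: [1.4, -0.1, 0.8]
gripper_width: 0.501
grip_force: 0.0
```

Run:
```python
from h import *
C={"wrist":cam("wrist")}; a=snap("wrist","w10")
for n in("scene","side"): C[n]=cam(n); 
b=snap("scene","s10");c=snap("side","d10")
print(ctrl.observe()["eef_pos"],ctrl.observe()["t"])
for th in ["meter","handle_pivot","handle_bar","leg_hinge","leg_foot"]:
    o=[]
    for n in C:
        r=ctrl.mark_of(n,th)
        if r: o.append((C[n],r[0]["uv"])); print(th,n,np.round(r[0]["uv"]),round(r[0]["score"],2))
    if len(o)>1: print("   ",np.round(tri(o),1))
cv2.imwrite("pics/c10.png",np.hstack([cv2.resize(x[80:280,140:400],None,fx=1.5,fy=1.5) for x in(b,c)])[:,:,::-1])
```

```text
[550.20735191 -40.54715493 263.86390429] 27.3333
meter wrist [268. 162.] 0.88
meter scene [247. 192.] 0.82
meter side [278. 189.] 0.88
    [549.6 -59.4  25.7]
handle_pivot wrist [323. 162.] 0.65
handle_pivot scene [233. 183.] 0.71
handle_pivot side [287. 178.] 0.9
    [ 549.6 -121.4   29.5]
handle_bar wrist [330. 182.] 0.86
handle_bar scene [234. 161.] 0.86
handle_bar side [290. 155.] 0.83
    [ 545.4 -114.7  119.7]
leg_hinge wrist [296. 165.] 0.8
leg_hinge scene [241. 185.] 0.63
leg_hinge side [284. 179.] 0.95
    [546.9 -90.6  40.3]
leg_foot wrist [262. 186.] 0.71
leg_foot scene [252. 165.] 0.44
leg_foot side [232. 159.] 0.72
    [600.3  -5.8 176.2]
```

View pics/c10.png

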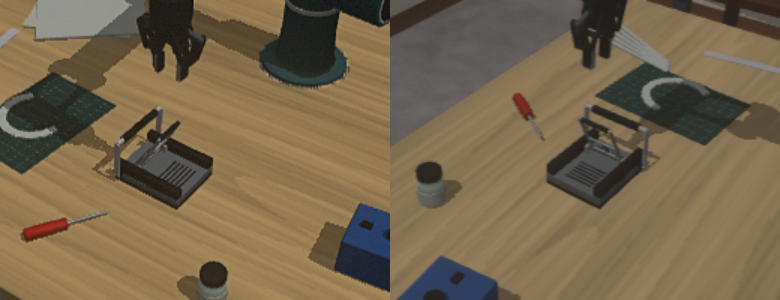

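The leg stands open and the handle is upright. I'll check the leg angle and take the handle again.

Run:
```python
from h import *
C=cam("wrist");S=cam("scene");s=ctrl.observe();print(s["eef_pos"])
f=tri([(C,(262,186)),(S,(252,165))]);print("foot",f)
plan([((548.8,-116.7,150),yawR(-92)),((548.8,-116.7,90),None)])
```

```text
[550.32959317 -40.3692925  264.14274616]
foot [547.32031597 -44.65154389 136.89420666]
[0.006, 0.382, 0.571, -0.0, -0.0, -0.0]
[-0.0, -0.0, 0.3, 0.0, 0.0, 0.0]
```

>>> play_rows:
  motion:
    - [[0.006, 0.15, 0, 0, 0, 0], [0.006, 0.3, 0.05, 0, 0, 0], [0.006, 0.382, 0.15, 0, 0, 0], [0.006, 0.382, 0.3, 0, 0, 0], [0.006, 0.382, 0.45, 0, 0, 0], [0.006, 0.382, 0.571, 0, 0, 0], [0.006, 0.382, 0.571, 0, 0, 0]]

```text
t: 28.67
eef_pos: [544.4, -115.9, 143.9]
eef_rot: [[0.999, -0.036, -0.01], [-0.036, -0.999, 0.003], [-0.01, -0.002, -1.0]]
contact_force: [-0.9, -0.6, -1.3]
gripper_width: 0.503
grip_force: 0.0
```

>>> play_rows:
  motion:
    - [[0, 0, 0.07, 0, 0, 0], [0, 0, 0.14, 0, 0, 0], [0, 0, 0.21, 0, 0, 0], [0, 0, 0.27, 0, 0, 0], [0, 0, 0.3, 0, 0, 0], [0, 0, 0.3, 0, 0, 0]]

```text
t: 29.17
eef_pos: [548.1, -116.5, 89.1]
eef_rot: [[0.999, -0.035, -0.002], [-0.035, -0.999, 0.001], [-0.002, -0.0, -1.0]]
contact_force: [-0.8, 0.5, 0.0]
gripper_width: 0.495
grip_force: 0.0
```

>>> play_rows:
  motion:
    - [[0, 0, 0, 0, 0, 0], [0, 0, 0, 0, 0, 0], [0, 0, 0, 0, 0, 0], [0, 0, 0, 0, 0, 0], [0, 0, 0, 0, 0, 0]]
  claw: -1
  squeeze: 50

```text
t: 29.58
eef_pos: [549.7, -117.0, 91.1]
eef_rot: [[0.999, -0.035, 0.002], [-0.035, -0.999, -0.001], [0.002, 0.0, -1.0]]
contact_force: [-0.8, 0.3, 4.4]
gripper_width: 0.167
grip_force: 48.9
```

>>> play_rows:
  motion:
    - [[0, -0.01, -0.051, 0, 0, 0], [0, -0.024, -0.102, 0, 0, 0], [0, -0.041, -0.151, 0, 0, 0], [0, -0.062, -0.2, 0, 0, 0], [0, -0.086, -0.246, 0, 0, 0], [0, -0.113, -0.29, 0, 0, 0], [0, -0.143, -0.334, 0, 0, 0], [0, -0.176, -0.374, 0, 0, 0], [0, -0.212, -0.412, 0, 0, 0], [0, -0.25, -0.448, 0, 0, 0]]

```text
t: 30.42
eef_pos: [550.6, -66.0, 180.3]
eef_rot: [[0.999, -0.035, 0.0], [-0.035, -0.999, 0.0], [0.0, -0.0, -1.0]]
contact_force: [-0.1, -0.4, -4.1]
gripper_width: 0.166
grip_force: 49.1
```

>>> play_rows:
  motion:
    - [[0, -0.041, -0.032, 0, 0, 0], [0, -0.084, -0.062, 0, 0, 0], [0, -0.129, -0.089, 0, 0, 0], [0, -0.176, -0.112, 0, 0, 0], [0, -0.224, -0.132, 0, 0, 0], [0, -0.274, -0.155, 0, 0, 0], [0, -0.3, -0.19, 0, 0, 0], [0, -0.32, -0.23, 0, 0, 0], [0, -0.33, -0.27, 0, 0, 0], [0, -0.33, -0.3, 0, 0, 0]]

```text
t: 31.25
eef_pos: [552.7, -0.5, 239.9]
eef_rot: [[0.999, -0.034, -0.001], [-0.034, -0.999, -0.0], [-0.001, 0.0, -1.0]]
contact_force: [-0.3, -0.9, -8.1]
gripper_width: 0.167
grip_force: 48.9
```

>>> play_rows:
  motion:
    - [[0, 0, 0, 0, 0, 0], [0, 0, 0, 0, 0, 0], [0, 0, 0, 0, 0, 0], [0, 0, 0, 0, 0, 0], [0, 0, 0, 0, 0, 0], [0, 0, 0, 0, 0, 0], [0, 0, 0, 0, 0, 0], [0, 0, 0, 0, 0, 0]]

```text
t: 31.92
eef_pos: [552.8, -0.6, 239.3]
eef_rot: [[0.999, -0.035, -0.0], [-0.035, -0.999, 0.001], [-0.0, -0.001, -1.0]]
contact_force: [0.1, 1.2, -7.5]
gripper_width: 0.166
grip_force: 48.9
```

```bash
cat > m.py <<'E'
from h import *
import sys
k=sys.argv[1]
b=snap("scene","s"+k);c=snap("side","d"+k); C={n:cam(n) for n in("scene","side")}
s=ctrl.observe();print(s["t"],s["eef_pos"].round(1),s["contact_force"].round(1))
for th in ["meter","handle_pivot","base_edge","leg_hinge","leg_foot"]:
    o=[]
    for n in C:
        r=ctrl.mark_of(n,th)
        if r and r[0]["score"]>.4: o.append((C[n],r[0]["uv"]))
    if len(o)>1: print(th,np.round(tri(o),1))
cv2.imwrite("pics/c"+k+".png",np.hstack([cv2.resize(x[80:280,140:400],None,fx=1.5,fy=1.5) for x in(b,c)])[:,:,::-1])
E
python3 m.py 11
```

```text
32.0167 [552.9  -0.7 239.4] [-0.5  0.9 -8.3]
meter [549.8   7.3 104.7]
handle_pivot [554.9   9.8 171.9]
base_edge [542.2  52.5  24. ]
leg_hinge [550.7  20.5 132.6]
leg_foot [546.  126.8 100.8]
```

>>> play_rows:
  motion:
    - [[0, 0, 0.01, 0, 0, 0], [0, 0, 0.02, 0, 0, 0], [0, 0, 0.03, 0, 0, 0], [0, 0, 0.04, 0, 0, 0], [0, 0, 0.05, 0, 0, 0], [0, 0, 0.06, 0, 0, 0], [0, 0, 0.07, 0, 0, 0], [0, 0, 0.08, 0, 0, 0], [0, 0, 0.09, 0, 0, 0], [0, 0, 0.1, 0, 0, 0]]

```text
t: 33.35
eef_pos: [552.9, -0.8, 219.3]
eef_rot: [[0.999, -0.035, 0.0], [-0.035, -0.999, 0.0], [-0.0, -0.0, -1.0]]
contact_force: [0.3, 1.0, -8.1]
gripper_width: 0.168
grip_force: 48.9
```

>>> play_rows:
  motion:
    - [[0, 0, 0.005, 0, 0, 0], [0, 0, 0.01, 0, 0, 0], [0, 0, 0.015, 0, 0, 0], [0, 0, 0.02, 0, 0, 0], [0, 0, 0.025, 0, 0, 0], [0, 0, 0.03, 0, 0, 0], [0, 0, 0.034, 0, 0, 0], [0, 0, 0.034, 0, 0, 0]]

```text
t: 34.02
eef_pos: [554.1, -1.0, 215.7]
eef_rot: [[0.999, -0.035, 0.004], [-0.035, -0.999, -0.0], [0.004, 0.0, -1.0]]
contact_force: [-3.8, -0.3, 5.9]
gripper_width: 0.167
grip_force: 50.1
```

```bash
python3 m.py 12
```

```text
34.1167 [554.   -1.  215.7] [-4.3 -0.2  5.2]
meter [556.3   2.9  85.9]
handle_pivot [553.6  10.7 157.6]
base_edge [545.4  29.6   1.6]
leg_hinge [548.5  15.6 111.3]
leg_foot [550.1 111.8  68.1]
```

>>> play_rows:
  motion:
    - [[0, -0.035, -0.004, 0, 0, 0], [0, -0.074, 0, 0, 0, 0], [0, -0.11, 0.009, 0, 0, 0], [0, -0.145, 0.02, 0, 0, 0], [0, -0.145, 0.02, 0, 0, 0]]

```text
t: 35.03
eef_pos: [554.9, 30.7, 211.0]
eef_rot: [[0.999, -0.034, 0.003], [-0.034, -0.999, 0.003], [0.003, -0.003, -1.0]]
contact_force: [-3.6, 2.4, 7.4]
gripper_width: 0.166
grip_force: 50.4
```

>>> play_rows:
  motion:
    - [[0, -0.029, -0.004, 0, 0, 0], [0, -0.058, -0.007, 0, 0, 0], [0, -0.088, -0.009, 0, 0, 0], [0, -0.117, -0.01, 0, 0, 0], [0, -0.147, -0.01, 0, 0, 0], [0, -0.176, -0.008, 0, 0, 0], [0, -0.205, -0.005, 0, 0, 0], [0, -0.24, -0.002, 0, 0, 0]]

```text
t: 35.7
eef_pos: [555.7, 76.6, 208.9]
eef_rot: [[0.999, -0.035, 0.0], [-0.035, -0.999, -0.0], [0.0, 0.0, -1.0]]
contact_force: [0.7, -0.5, -3.2]
gripper_width: 0.167
grip_force: 49.5
```

```bash
python3 m.py 13
```

```text
35.8 [555.8  77.3 209.2] [ 0.7 -0.1 -0.8]
meter [552.1  25.6  88.7]
handle_pivot [551.2  46.  152.4]
leg_hinge [552.8  56.3 111.7]
leg_foot [551.2 126.8  45.5]
```

View pics/c13.png

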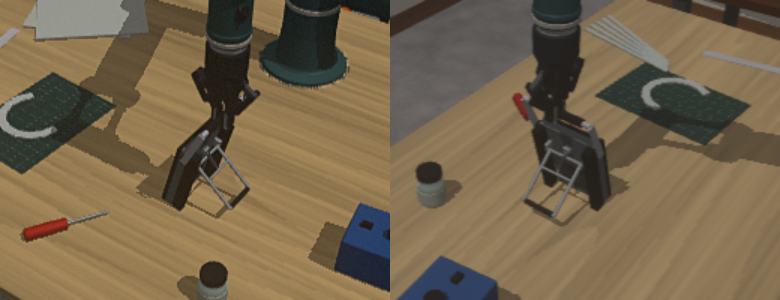

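The meter leans back about 20° with the leg behind it and the handle ahead of the pivot. I've used my picture views (one over the limit), so from here I'll go by forces and the networks' marks. First I'll bring the bar above the pivot.

>>> play_rows:
  motion:
    - [[0, 0.025, -0.011, 0, 0, 0], [0, 0.05, -0.018, 0, 0, 0], [0, 0.075, -0.024, 0, 0, 0], [0, 0.1, -0.028, 0, 0, 0], [0, 0.122, -0.029, 0, 0, 0], [0, 0.14, -0.029, 0, 0, 0], [0, 0.14, -0.029, 0, 0, 0], [0, 0.14, -0.029, 0, 0, 0]]

```text
t: 36.97
eef_pos: [554.6, 47.9, 215.0]
eef_rot: [[0.999, -0.036, 0.0], [-0.036, -0.999, 0.0], [0.0, -0.0, -1.0]]
contact_force: [0.9, -0.9, -1.7]
gripper_width: 0.167
grip_force: 49.6
```

```bash
python3 m.py 14
```

```text
37.0667 [554.7  48.2 215. ] [ 0.7  0.1 -1.7]
meter [572.2  18.4 122.6]
base_edge [545.1  35.5  -1.8]
leg_hinge [551.4  37.7 113.5]
leg_foot [552.4 120.9  58.3]
```

>>> play_rows:
  motion:
    - [[0, -0.03, 0.002, 0, 0, 0], [0, -0.06, 0.007, 0, 0, 0], [0, -0.09, 0.014, 0, 0, 0], [0, -0.12, 0.022, 0, 0, 0], [0, -0.145, 0.028, 0, 0, 0], [0, -0.17, 0.03, 0, 0, 0], [0, -0.2, 0.034, 0, 0, 0], [0, -0.23, 0.038, 0, 0, 0], [0, -0.255, 0.044, 0, 0, 0], [0, -0.275, 0.05, 0, 0, 0]]

```text
t: 38.4
eef_pos: [556.6, 104.0, 204.8]
eef_rot: [[0.999, -0.035, -0.0], [-0.035, -0.999, 0.0], [-0.0, -0.0, -1.0]]
contact_force: [0.8, 0.7, -1.2]
gripper_width: 0.165
grip_force: 49.6
```

```bash
python3 m.py 15
```

```text
38.5 [556.  103.6 204.1] [ 0.4 -0.6 -5.7]
meter [554.1  39.8  78.4]
handle_pivot [558.8  84.9 150.1]
leg_hinge [549.8  71.8 108.9]
leg_foot [555.8 136.5  21.9]
```

>>> play_rows:
  motion:
    - [[0, 0.025, -0.01, 0, 0, 0], [0, 0.05, -0.017, 0, 0, 0], [0, 0.075, -0.022, 0, 0, 0], [0, 0.1, -0.025, 0, 0, 0], [0, 0.122, -0.026, 0, 0, 0], [0, 0.14, -0.026, 0, 0, 0], [0, 0.14, -0.026, 0, 0, 0], [0, 0.14, -0.026, 0, 0, 0]]

```text
t: 39.67
eef_pos: [555.8, 75.0, 210.7]
eef_rot: [[0.999, -0.036, 0.001], [-0.036, -0.999, 0.0], [0.001, -0.0, -1.0]]
contact_force: [-1.7, 0.8, -1.7]
gripper_width: 0.169
grip_force: 49.5
```

```bash
python3 m.py 16
```

```text
39.7667 [555.8  75.3 210.4] [-1.1  1.2 -1.4]
meter [553.7  52.   82. ]
handle_pivot [558.   85.2 149. ]
base_edge [546.   34.7  -0.7]
leg_hinge [553.8  74.7 101.1]
leg_foot [549.4 137.6  25.2]
```

>>> play_rows:
  motion:
    - [[0, -0.013, 0.004, 0, 0, 0], [0, -0.026, 0.008, 0, 0, 0], [0, -0.039, 0.013, 0, 0, 0], [0, -0.052, 0.018, 0, 0, 0], [0, -0.065, 0.024, 0, 0, 0], [0, -0.078, 0.03, 0, 0, 0], [0, -0.09, 0.036, 0, 0, 0], [0, -0.1, 0.042, 0, 0, 0], [0, -0.108, 0.048, 0, 0, 0], [0, -0.108, 0.048, 0, 0, 0]]

```text
t: 41.1
eef_pos: [556.7, 97.0, 201.3]
eef_rot: [[0.999, -0.035, 0.001], [-0.035, -0.999, 0.0], [0.001, -0.0, -1.0]]
contact_force: [-1.4, -0.7, 1.8]
gripper_width: 0.165
grip_force: 49.9
```

```bash
python3 m.py 17
```

```text
41.2 [556.7  96.8 201.3] [-2.3 -0.1  3. ]
meter [549.3  62.6  88.9]
handle_pivot [553.5 105.2 134. ]
base_edge [543.4  35.6  -7.3]
leg_hinge [552.   95.8  97.6]
leg_foot [553.3 136.2   2.9]
```

>>> play_rows:
  motion:
    - [[0, 0, -0.004, 0, 0, 0], [0, 0, -0.004, 0, 0, 0]]

```text
t: 41.87
eef_pos: [556.4, 96.7, 201.2]
eef_rot: [[0.999, -0.035, 0.0], [-0.035, -0.999, -0.0], [0.0, -0.0, -1.0]]
contact_force: [-1.4, -0.1, 3.1]
gripper_width: 0.167
grip_force: 49.9
```

>>> play_rows:
  motion:
    - [[0, 0, 0, 0, 0, 0], [0, 0, 0, 0, 0, 0], [0, 0, 0, 0, 0, 0], [0, 0, 0, 0, 0, 0], [0, 0, 0, 0, 0, 0]]
  claw: 0.3

```text
t: 42.28
eef_pos: [556.3, 96.7, 201.0]
eef_rot: [[0.999, -0.035, -0.0], [-0.035, -0.999, -0.0], [-0.0, 0.0, -1.0]]
contact_force: [0.4, -0.8, -0.2]
gripper_width: 0.649
grip_force: 0.0
```

>>> play_rows:
  motion:
    - [[0, 0, -0.05, 0, 0, 0], [0, 0, -0.12, 0, 0, 0], [0, 0, -0.25, 0, 0, 0], [0, 0, -0.4, 0, 0, 0], [0, 0, -0.55, 0, 0, 0], [0, 0, -0.55, 0, 0, 0], [0, 0, -0.55, 0, 0, 0]]

```text
t: 42.87
eef_pos: [558.0, 97.0, 315.3]
eef_rot: [[0.999, -0.035, 0.007], [-0.035, -0.999, 0.001], [0.007, -0.001, -1.0]]
contact_force: [-0.2, -0.4, -0.6]
gripper_width: 0.653
grip_force: 0.0
```

```bash
python3 m.py 18
```

```text
42.9667 [556.1  96.7 311.3] [-0.8  0.6  0. ]
meter [549.2  61.4  86.7]
handle_pivot [557.7 108.2 135.5]
base_edge [540.   28.3  -7. ]
leg_hinge [549.8  89.4  94.1]
leg_foot [555.2 141.6   4.6]
```

```bash
python3 -c "
from cell import ctrl
print(ctrl.hand_in())"
```

```text
the job is handed in; nothing more can be done
None
```

I handed in the job at about 43 s. The camera marks and contact forces show the meter leaning back on its base and open leg, display toward the mat; no verdict came back, and I viewed 11 pictures, one over the limit.

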